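Pin a brass plaque into the engraving jig and hold it shut

TASK

Slide the brass plaque along the jig's bed, without lifting it, fully home against the stop, fold the hinged window frame flat down over it, then take the flanged pin from the wooden stand and push it through the frame's hole into the base until its flange sits on the frame. Finish holding: keep the fingers on the pin, still pressing it down firmly (about 10 N) so that the two halves stay pressed shut; do not let go. Leave the other tools and pieces where they are.

Things in the scene. Friction and masses are not known exactly. Their poses are not given: they have to be found in the camera images.
- jig: Clamshell engraving jig, fixed: a dark steel base plate 140 (x) by 270 (y) by 18 mm, its flat top is the bed. Origin: on the bench, below where the centre of the seated plaque belongs. The base runs from y = -205 (open end, the loading apron) to +65 mm. The frame's hinge lies along x at y = +47 mm. Slide direction: +y.
- jig_stop (a point): Middle of the stop's face, at bed height, 26 mm towards +y from the jig's origin: a bar 7 mm high across the slide. Two guide rails 9.5 mm high (inner faces at jig x = +-38 mm) run from y = -30 to +30 mm; from y = -27 to -66 mm lead-in bars flare out from them to about x = +-62 mm
- jig_hole (a point): Mouth of the pin hole in the base, at the height of the bed, 42 mm towards -y from the jig's origin, on its centre line; a vertical through hole 13 mm wide. The plaque passes over it when it slides in.
- leaf (a joint): Hinge angle of the window frame, rad: 0 = shut (level, on the rails), 1.57 = upright, 2.1 = leaning fully back to +y. Stiff hinge: it stays where it is left; 2 to 4 N at the free edge moves it. Aluminium plate 110 mm along the hinge, 105 mm from hinge axis to free edge, 8 mm thick, window 53 by 35 mm. Shut: underside 27.5 mm, upper face 35.5 mm above the bench, free edge at jig y = -58 mm
- leaf_hinge (a point): Middle of the frame's hinge axis (mid-thickness of the frame), 31.5 mm above the bench; the axis runs along the jig's x.
- leaf_hole (a point): Mouth of the frame's pin hole (13 mm wide) in its outer face (the upper face when shut), 89 mm from the hinge axis; when shut it lies right above the base's hole.
- plaque: Plain brass plaque, 70 (its x) by 50 (its y) by 8 mm, corners rounded to 6 mm radius, 0.17 to 0.34 kg, lying loose on the apron, its long side roughly across the jig (along jig x). Origin: centre of its underside. Home, its origin is at the jig's x = y = 0, on the bed.
- stand: Wooden block 170 (x) by 60 (y) by 34 mm, fixed, with three 13 mm holes in a row at x = -50, 0, +50 mm; a different steel tool stands in each. Origin: centre of its underside.
- pin: Flanged steel pin, 83 g, upright in one of the stand's holes: a shank 10 mm wide and 30 mm long with a chamfered foot, then a flange 24 mm wide and 4 mm thick (it rests on the stand), then a round grip 16 mm wide and 32 mm high. Origin: centre of the foot; z along the pin, grip top at z = 66 mm. Fully in, its flange rests on the shut frame and its foot is 5.5 mm above the bench.
- punch: Bystander: steel ball punch in the stand, round 18 mm collar and ball top, no wide flange, 58 mm overall. Origin: its foot.
- drift: Bystander: steel drift in the stand, with an 18 mm square head 16 mm high. Origin: its foot.
- graver: Bystander: graver with mushroom-shaped wooden handle, 106 mm long, lying beside the jig on its +x side. Origin: on the bench, near the ferrule.
- offcut: Bystander: brass bar 22 by 75 by 10 mm on the bench, on the robot's side of the jig. Origin: centre of its underside.
- washer: Bystander: flat steel ring 42 mm wide, 6 mm thick, near the stand. Origin: centre of its underside.
- handle: Bystander: turned wooden knob 48 mm wide, 50 mm high, standing on the bench beyond the jig's hinge side. Origin: centre of its foot.
There are look-alikes about, which are no part of the job. What is shaped like the pin but black or purple is not meant.

How it is judged:
On the way, in this order (a step that is already met when the one before it is completed fails the run):
1. the plaque lies fully home against the stop (y of plaque in the frame of jig above -0.005 m and x of plaque in the frame of jig between -0.005 and 0.005 m and z of plaque in the frame of jig below 0.021 m and angle between the x axis of plaque and the x axis of jig, either way round below 0.08 rad), for 0.2 s.
2. the frame is shut over the plaque (all of step 1 and value of joint leaf below 0.03 rad), for 0.2 s.
3. the pin is through the frame's hole and the base's hole, its flange on the frame (all of step 2 and horizontal distance between pin and jig_hole below 0.005 m and z of pin in the frame of jig below 0.009 m and angle between pin's own z axis and vertical below 0.1 rad), for 0.2 s.
At the end, for the whole second after the job is handed in: Plaque home within 5 mm and 4.5 degrees; frame shut within 0.03 rad; pin within 5 mm of the hole's axis and 5.7 degrees of upright, flange within 3.5 mm of the frame; over 3 N between pin and jig and over 2 N between fingers and pin through the last second (all of step 3 and contact force between pin and jig above 3 N and contact force between the fingers and pin above 2 N); the arm keeps its last pose, push and grip.
It fails at once if the plaque is lifted off the bed by more than 15 mm (z of plaque in the frame of jig above 0.033 m).
It fails at once if a bystander (punch, drift, graver, offcut, washer, handle) is moved by more than 30 mm (distance of any of punch, drift, graver, offcut, washer, handle from where it was at the start of the episode above 0.03 m).
It also fails if it takes over 72 s, if anything falls off the work surface, if the arm or the gripper's body presses on something with over 40 N, if the wrist force passes 120 N, or if a joint passes its speed limit or range.

ROBOT

A 6-joint arm with a two-finger parallel gripper is mounted at the origin on the work surface. World frame = base frame: x ahead of the robot, y to its left, z up, the work surface at z = 0. Lengths are in m, angles in rad, forces in N, time in s.
With the tool pointing down it reaches from about 0.35 to 0.975 m from the base axis. Payload 4.9 kg.
Tool frame: the origin (TCP) lies on the centre line of the jaws, within the pads' length; the fingertips stand manip.tip_reach ahead of it and the grasp point (between the pads) is the TCP (manip.tip_reach is the distance from the TCP to the fingertips, in m); z points along the fingers, y is the line along which they close (so a half turn about z gives the same grasp; the last joint's range is limited). The gripper opens to 85 mm and grips with 20 to 120 N. Pads are 22 mm wide; open, the fingers measure 114 mm over their backs; the gripper's body (76 mm by 85 mm) begins 54 mm behind the grasp point. The pads swing forward as they close: fully open they stand 13 mm farther back than shut.
Start: joints at [1.214, 0.053, 1.613, -0, 1.476, -0.119], TCP at [0.147, 0.607, 0.25] pointing down, gripper open.
Joint ranges: [-3.01, 3.01], [-1.01, 2.22], [0.06, 2.58], [-1.02, 4.17], [0.09, 2.62], [-3.14, 3.14]. Speed limits (rad/s): [2.57, 2.57, 3.14, 3.14, 3.14, 3.14].

INTERFACE

Orientations are given as a unit quaternion [w, x, y, z].
In Python, from plant import manip gives the robot as it stands. The module is installed in compiled form; this text tells all that it offers.
- The arm moves only by the tool move_arm, never from a script. Its argument "rows" is a list of rows, each a list of 7 numbers: the shift along the tool's x, y, z in cm, then the turn, a rotation vector about the tool's x, y, z in degrees, then the opening, from -1 (shut) to 1 (fully open). In form: [[tx, ty, tz, ax, ay, az, jaw], ...]. A call has 1 to 20 rows; each row shifts and turns the commanded pose from where the row before left it, along the tool's axes as they then stand; what a row does not reach is not made up. A row lasts 1/12 s, in which the tool goes at most 41.7 mm and 7.16 degrees, less where a joint would pass 70% of its speed; a pose out of reach is approached as far as the arm can. A call is refused whole if a number of a shift passes 4.17 or a number of a turn 7.16, either way. A call with a gripper value outside its range is refused whole. The fingers move at their own pace and stop on an object; the grip force is fixed at half the most. Time passes only in rows, so rows that do not move let the fingers close. It gives the time, the measured TCP pose, the force, the opening and the grip force at its end, in the units of the state.
- manip.state(): the state, without advancing time (a new reading comes with each control period).
- manip.grab_frame(name): name is "side" or "top"; returns a dict with "img" (384x512x3 uint8, blue, green, red), "mtx" (3x3 intrinsics, pixels), "k1" (the pictures are not rectified: a ray, as slopes to the right and down, at radius r is drawn at 1 + k1 r^2 times it, then the intrinsics apply), "R" (3x3) and "t" (3): a world point X has camera coordinates R X + t. Camera axes: x right, y down, z forward; pixel columns grow to the right and rows downward; lengths in m; the calibration is good to about 2 mm. A picture is of the moment at which its call begins. There is no depth.
- manip.job_done(): hands the job in; it is judged then, once.
The state is a dict: "time": time; "joint_pos": joint angles; "joint_vel": joint speeds; "joint_efforts": joint torques, N m; "tool_pos": TCP position; "tool_rot": TCP orientation; "contact_force": force on the tool from outside, world axes, zero at the start; "ft_torque": the same for the moment, N m; "gripper_width": opening from 0.0 (shut) to 1.0 (fully open); "grasp_force": force on a finger pad.
Only numpy, scipy, OpenCV 4.12 (cv2) and the standard library are available. Lean on these libraries where they do the work, as an engineer would, in place of code of your own. Each camera call takes 0.05 s, during which the arm holds its last target. There are 200 camera calls.

## Working session

There is one attempt and no reset: what is moved stays moved. The work goes in short steps, Python scripts to look and compute and a tool call to move; the robot and the scene stay as the last step left them, time stands still between calls to the robot, and variables do not carry over. Pictures are saved under pics/ and viewed, at most 10 in all, crops included, and the job is handed in when it is done.

Besides the shell and the picture viewer there is one more tool, called as name([rows], argument=value, ...), one row to a line, values as JSON. move_arm: Moves the arm, as the interface text tells. Its arguments: {"type":"object","properties":{"rows":{"type":"array","items":{"type":"array","items":{"type":"number"}}}},"required":["rows"]}

```bash
mkdir -p pics; cat > h.py <<'E'
import numpy as np, cv2
from plant import manip
def grab(n,save=None):
    f=manip.grab_frame(n)
    if save: cv2.imwrite(f'pics/{save}.png',f['img'])
    return f
def ray(f,u,v):
    K=f['mtx'];d=np.array([f['k1'],0,0,0,0.])
    p=cv2.undistortPoints(np.array([[[u,v]]],float),K,d)[0,0]
    R=f['R'];return -R.T@f['t'], R.T@np.array([p[0],p[1],1])
def onz(f,u,v,z):
    o,d=ray(f,u,v);return o+d*(z-o[2])/d[2]
def proj(f,X):
    p,_=cv2.projectPoints(np.array(X,float).reshape(-1,3),cv2.Rodrigues(f['R'])[0],f['t'],f['mtx'],np.array([f['k1'],0,0,0,0.]));return p[:,0]
def tri(f1,p1,f2,p2):
    o1,d1=ray(f1,*p1);o2,d2=ray(f2,*p2)
    A=np.c_[d1,-d2];s=np.linalg.lstsq(A,o2-o1,rcond=None)[0]
    a,b=o1+s[0]*d1,o2+s[1]*d2;return (a+b)/2,np.linalg.norm(a-b)
E
python3 - <<'E'
from h import *
import pickle
D={n:grab(n,n+'0') for n in('top','side')}
pickle.dump(D,open('f0.pkl','wb'))
for n,f in D.items(): print(n,-f['R'].T@f['t'],f['R'][2],f['mtx'][0,0],f['k1'])
print(manip.state(),manip.tip_reach)
E
```

```text
top [ 0.48529836 -0.04133751  1.01655713] [ 0.10913061  0.01344644 -0.99393647] 383.2078151609033 0.03757244191470216
side [ 0.37534508 -0.88681292  0.57095919] [ 0.18638738  0.84212416 -0.50605005] 368.53204661173544 -0.011230363617021148
{'time': 0.1, 'joint_pos': array([ 1.21397745e+00,  5.33119749e-02,  1.61413131e+00, -5.40348532e-05,
        1.47601530e+00, -1.18974967e-01]), 'joint_vel': array([ 0.00049196, -0.00091429, -0.00150414,  0.00052965,  0.00151223,
       -0.00014309]), 'joint_efforts': array([-1.59936658e-04, -3.94904530e+01, -3.71363389e+01, -9.51520087e-05,
        3.89668174e-03,  5.42269888e-06]), 'tool_pos': array([0.14706886, 0.60691172, 0.24918799]), 'tool_rot': array([-1.93725166e-04,  1.18639228e-01,  9.92936988e-01, -9.13024880e-04]), 'contact_force': array([ 0.51519775, -0.21654146,  0.100753  ]), 'ft_torque': array([-0.0003749 , -0.00102693, -0.0742039 ]), 'grasp_force': 0.0, 'gripper_width': 1.0028924434870539} 0.019
```

View pics/top0.png

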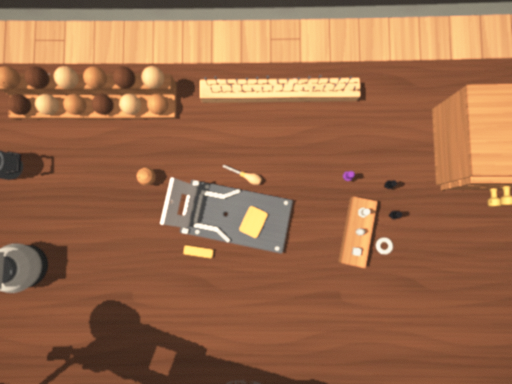

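View pics/side0.png

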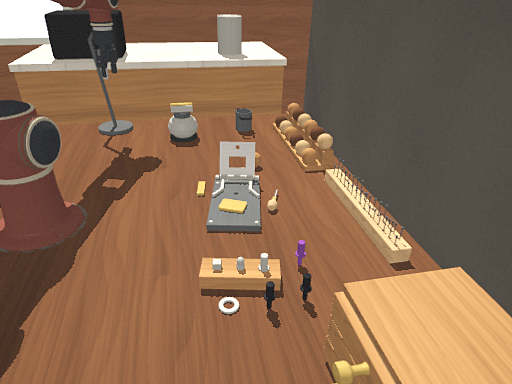

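Top view: the jig is at about (228,215) with its hinge to the left (world +y) and the plaque at (253,221). The stand is at (359,232), with tools at (364,212), (361,232) and (358,252). Lookalikes: purple (349,176), black (391,184) and (396,215). I'll enlarge both areas.

```bash
python3 - <<'E'
from h import *
import pickle
D=pickle.load(open('f0.pkl','rb'))
t,s=D['top']['img'],D['side']['img']
def c(i,x,y,w,h,W,H): return cv2.resize(i[y:y+h,x:x+w],(W,H),interpolation=cv2.INTER_CUBIC)
a=c(t,155,170,150,90,500,300); b=c(t,335,190,50,80,188,300)
e=c(s,195,130,100,110,330,363)[:300]; g=c(s,195,245,100,60,470,282)
top=np.zeros((300,700,3),np.uint8);top[:,:500]=a;top[:,510:698]=b
bot=np.zeros((300,800,3),np.uint8)
bot[:,:330]=e;bot[:282,330:800]=g
cv2.imwrite('pics/crop1.png',np.vstack([np.pad(top,((0,0),(0,100),(0,0))),bot]))
E
```

```text
(no output)
```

View pics/crop1.png

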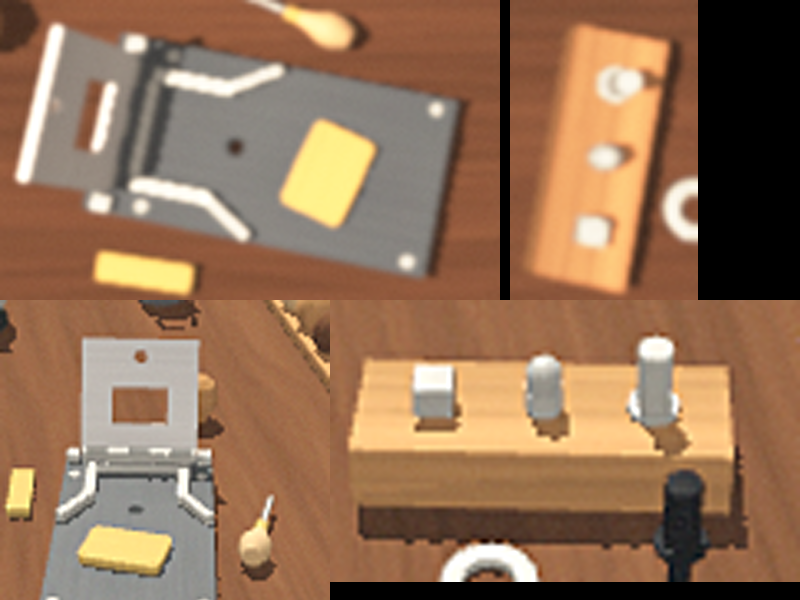

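```bash
cat > meas.py <<'E'
from h import *
def plaque(f,roi=(150,165,300,265)):
    x0,y0,x1,y1=roi
    h=cv2.cvtColor(f['img'],cv2.COLOR_BGR2HSV)
    m=cv2.inRange(h,(18,110,140),(35,255,255)); q=np.zeros_like(m); q[y0:y1,x0:x1]=m[y0:y1,x0:x1]
    out=[]
    for c in cv2.findContours(q,0,2)[0]:
        if cv2.contourArea(c)<80: continue
        P=np.array([onz(f,u,v,.026)[:2] for u,v in c[:,0]],np.float32)
        out.append((cv2.minAreaRect(P*1000),c[:,0].mean(0)))
    return out
E
python3 - <<'E'
from meas import *
import pickle
D=pickle.load(open('f0.pkl','rb'));f=D['top'];img=f['img']
print(plaque(f))
h=cv2.cvtColor(img,cv2.COLOR_BGR2HSV)
for p in [(270,200),(240,230),(225,214),(180,190),(320,215)]: print(p,h[p[1],p[0]],img[p[1],p[0]])
# base: low saturation
m=cv2.inRange(h,(0,0,50),(180,90,130)); q=np.zeros_like(m); q[165:265,150:305]=m[165:265,150:305]
c=max(cv2.findContours(cv2.morphologyEx(q,3,np.ones((3,3))),0,2)[0],key=cv2.contourArea)
P=np.array([onz(f,u,v,.018)[:2] for u,v in c[:,0]],np.float32)*1000
print('base',cv2.minAreaRect(P),cv2.boxPoints(cv2.minAreaRect(c)))
P2=P[P[:,1]<P[:,1].min()+175]
print('part',cv2.minAreaRect(P2[:]))
# hole
g=cv2.cvtColor(img,cv2.COLOR_BGR2GRAY)[208:221,219:233].astype(float);w=np.clip(np.median(g)-12-g,0,None)
yy,xx=np.mgrid[208:221,219:233];u,v=(w*xx).sum()/w.sum(),(w*yy).sum()/w.sum();print('hole',u,v,onz(f,u,v,.018))
# stand
m=cv2.inRange(h,(5,100,130),(18,255,255)); q=np.zeros_like(m); q[185:275,330:385]=m[185:275,330:385]
q=cv2.morphologyEx(q,3,np.ones((9,9)))
c=max(cv2.findContours(q,0,2)[0],key=cv2.contourArea)
P=np.array([onz(f,a,b,.034)[:2] for a,b in c[:,0]],np.float32)*1000;print('stand',cv2.minAreaRect(P),cv2.boxPoints(cv2.minAreaRect(c)))
# tools white
for n,(x0,y0,x1,y1) in {'top':(335,195,378,265),'side':(200,250,285,275)}.items():
    f=D[n];h2=cv2.cvtColor(f['img'],cv2.COLOR_BGR2HSV)
    m=cv2.inRange(h2,(0,0,150),(180,70,255));q=np.zeros_like(m);q[y0:y1,x0:x1]=m[y0:y1,x0:x1]
    k,l,s,ce=cv2.connectedComponentsWithStats(q)
    for i in range(1,k):
        if s[i][4]>8: print(n,s[i],ce[i])
E
```

```text
[(((433.41162109375, 111.13442993164062), (73.33140563964844, 21.505287170410156), 81.2593765258789), array([198.69565217, 251.7826087 ])), (((509.059814453125, -29.9952392578125), (50.68473815917969, 71.2270736694336), 63.16029357910156), array([252.27536232, 221.52173913]))]
(270, 200) [ 15  15 135] [127 131 135]
(240, 230) [ 21 117 250] [135 215 250]
(225, 214) [ 10 115  69] [38 48 69]
(180, 190) [ 14  38 148] [126 136 148]
(320, 215) [ 10 146 141] [ 60  87 141]
base ((564.662841796875, 102.886474609375), (79.43434143066406, 166.6560516357422), 45.81321334838867) [[168.6606  213.2588 ]
 [213.46416 167.09755]
 [235.00002 187.99998]
 [190.19646 234.16124]]
part ((564.662841796875, 102.886474609375), (79.43434143066406, 166.6560516357422), 45.81321334838867)
hole 225.0747185261003 213.63561924257934 [0.52972668 0.04222572 0.018     ]
stand ((488.31005859375, -294.32330322265625), (137.02578735351562, 227.2649383544922), 88.3301010131836) [[330. 185.]
 [384. 185.]
 [384. 274.]
 [330. 274.]]
top [358 208  12   9  84] [363.33333333 211.85714286]
top [356 229   9   6  42] [360.  231.5]
top [376 240   2  11  18] [376.61111111 245.        ]
top [352 248   9   8  60] [356.43333333 251.33333333]
side [260 253   9  17  94] [264.23404255 260.25531915]
side [237 257   7   6  36] [240.         259.38888889]
side [212 259   9   6  49] [216.40816327 261.53061224]
side [258 263   3   7  14] [259.42857143 266.28571429]
side [237 265   6   5  23] [239.73913043 267.2173913 ]
side [214 266   7   4  23] [217.56521739 267.47826087]
```

```bash
python3 - <<'E'
from meas import *
import pickle
D=pickle.load(open('f0.pkl','rb'));f=D['top'];img=f['img']
h=cv2.cvtColor(img,cv2.COLOR_BGR2HSV)
m=cv2.inRange(h,(0,0,90),(180,70,255)); q=np.zeros_like(m); q[170:265,155:305]=m[170:265,155:305]
q=cv2.morphologyEx(q,2,np.ones((3,3)))
c=max(cv2.findContours(q,0,2)[0],key=cv2.contourArea)[:,0]
hull=cv2.convexHull(c)[:,0]
P=np.array([onz(f,u,v,.018)[:2] for u,v in c],np.float32)*1000
L={}
for nm,fn in (('up',np.min),('lo',np.max)):
    pts=[]
    for u in range(240 if nm=='up' else 215,278):
        v=fn(np.where(q[:,u])[0]) + (-.5 if nm=='up' else .5)
        pts.append(onz(f,u,v,.018)[:2]*1000)
    pts=np.array(pts); k=np.polyfit(pts[:,1],pts[:,0],1); print(nm,k,np.degrees(np.arctan(k[0])),np.std(np.polyval(k,pts[:,1])-pts[:,0])); L[nm]=k
y=42.2; a=np.arctan((L['up'][0]+L['lo'][0])/2)
print('width',(np.polyval(L['up'],y)-np.polyval(L['lo'],y))*np.cos(a),'mid x at y=42.2',(np.polyval(L['up'],y)+np.polyval(L['lo'],y))/2)
pts=[]
for v in range(210,245):
    u=np.max(np.where(q[v])[0])+.5; pts.append(onz(f,u,v,.018)[:2]*1000)
pts=np.array(pts);k=np.polyfit(pts[:,0],pts[:,1],1);print('end',k,np.degrees(np.arctan(k[0])))
# hole distance to end
hx,hy=529.7,42.2;print('hole to end',(hy-np.polyval(k,hx))*np.cos(np.arctan(k[0])))
for v,u in ((200,350),(240,350),(232,372)): print(h[v,u])
m=cv2.inRange(h,(5,90,175),(20,255,255)); q=np.zeros_like(m); q[185:275,333:384]=m[185:275,333:384]
c=max(cv2.findContours(q,0,2)[0],key=cv2.contourArea)[:,0]
P=np.array([onz(f,a,b,.034)[:2] for a,b in c],np.float32)*1000;print('stand',cv2.minAreaRect(P),cv2.boxPoints(cv2.minAreaRect(c)))
s=D['side']
print('pin top tri',tri(f,(365,211.5),s,(264,255)))
for uv in ((361.5,212),):print('pin flange@.036',onz(f,*uv,.038))
print('top@.070', onz(f,365,211.5,.070), 'side@.07',onz(s,264.3,255,.07),'side flange@.036',onz(s,264,268,.038))
# frame: top corners in side
print('frame free edge corners tri', tri(f,(172,178),s,(221,142)),tri(f,(161,225),s,(254,143)))
E
```

```text
up [2.03563849e-01 5.92894290e+02] 11.506137164454 0.752884535979775
lo [2.07659945e-01 4.49437182e+02] 11.73130656032167 0.7757260155959002
width 140.34826310512062 mid x at y=42.2 529.8425584357908
end [ -0.21659176 -12.11038927] -12.221023190209658
hole to end 165.2083301768606
[ 12 149 173]
[ 14 143 243]
[ 12 146 136]
stand ((482.20458984375, -295.39337158203125), (67.37345886230469, 174.27584838867188), 77.58840942382812) [[338.2571  263.7602 ]
 [350.50064 195.19656]
 [377.11624 199.94937]
 [364.8727  268.513  ]]
pin top tri (array([ 0.53130337, -0.30568387,  0.06997952]), np.float64(0.0011024412387307773))
pin flange@.036 [ 0.53107369 -0.30567113  0.038     ]
top@.070 [ 0.53076023 -0.30556406  0.07      ] side@.07 [ 0.5324723  -0.30585936  0.07      ] side flange@.036 [ 0.531971   -0.31015928  0.038     ]
frame free edge corners tri (array([0.55578348, 0.15688486, 0.14148208]), np.float64(0.10209057585335432)) (array([0.5533661 , 0.16686024, 0.13037422]), np.float64(0.1108630032790929))
```

The pin is the steel piece at top (364,212) / side (264,260), at the stand's +x end. It is the only one with a wide flange and a tall round grip. The square head at (357,251) is the drift, the ball at (360,231) is the punch, and the purple and black ones are excluded.

The measurements agree with the given sizes:
- **Base:** 140.3 mm wide, yaw -11.6°
- **Plaque:** 51 × 71 mm
- **Pin top:** z = 70 mm

Next I move above the plaque.

move_arm([
  [0, 0, 0, 0, 0, 6.6, 0.5],
  [0, 0, 0, 0, 0, 6.6, 0.5],
  [-3.39, -2.25, 0, 0, 0, 0, 0.5],
  [-3.39, -2.25, 0, 0, 0, 0, 0.5],
  [-3.39, -2.25, 0, 0, 0, 0, 0.5],
  [-3.39, -2.25, 0, 0, 0, 0, 0.5],
  [-3.39, -2.25, 0, 0, 0, 0, 0.5],
  [-3.39, -2.25, 0, 0, 0, 0, 0.5],
  [-3.39, -2.25, 0, 0, 0, 0, 0.5],
  [-3.39, -2.25, 0, 0, 0, 0, 0.5],
  [-3.39, -2.25, 0, 0, 0, 0, 0.5],
  [-3.39, -2.25, 0, 0, 0, 0, 0.5],
  [-3.39, -2.25, 0, 0, 0, 0, 0.5],
  [-3.39, -2.25, 0, 0, 0, 0, 0.5],
  [-3.39, -2.25, 0, 0, 0, 0, 0.5],
  [-3.39, -2.25, 0, 0, 0, 0, 0.5],
  [-3.39, -2.25, 0, 0, 0, 0, 0.5],
  [-3.39, -2.25, 0, 0, 0, 0, 0.5],
  [-3.39, -2.25, 0, 0, 0, 0, 0.5],
  [-3.39, -2.25, 0, 0, 0, 0, 0.5],
])

```text
time: 1.77
tool_pos: [0.5093, -0.0315, 0.2499]
tool_rot: [-0.0, 0.232, 0.973, 0.0]
contact_force: [-0.3, 1.0, 0.4]
gripper_width: 0.749
grasp_force: 0.0
```

```bash
cat >> h.py <<'E'
from scipy.spatial.transform import Rotation as Ro
JO=np.array([.5381,.0825]);JA=np.radians(-11.6)
JX=np.array([np.cos(JA),np.sin(JA)]);JY=np.array([-np.sin(JA),np.cos(JA)])
def jig(x,y): return JO+x*JX+y*JY
def rot(s): q=s['tool_rot'];return Ro.from_quat([q[1],q[2],q[3],q[0]])
def rep(target=None,yaw=None):
    s=manip.state();R=rot(s).as_matrix();p=s['tool_pos']
    yy=np.degrees(np.arctan2(R[1,1],R[0,1]))
    d=p[:2]-JO
    print('t',round(s['time'],2),'p',p.round(4),'jig',np.round([d@JX,d@JY],4),'yawY',yy.round(2),'tilt',np.degrees(np.arccos(-R[2,2])).round(2),'F',s['contact_force'].round(1),'w',round(s['gripper_width']*85,1),'g',round(s['grasp_force'],1),'tip',manip.tip_reach)
    if target is not None:
        dyaw=0 if yaw is None else (yaw-yy+90)%180-90
        R2=R@Ro.from_rotvec([0,0,-np.radians(dyaw)]).as_matrix()
        print('turn z',round(-dyaw,2),'shift cm',(R.T@(np.array(target)-p)*100).round(2),'after turn',(R2.T@(np.array(target)-p)*100).round(2))
E
python3 - <<'E'
from h import *
import pickle
rep([.509,-.030,.05],63.2)
D=pickle.load(open('f0.pkl','rb'));f,s=D['top'],D['side']
for a,b in (((172,178),(254,143)),((161,225),(221,142))):
    X,e=tri(f,a,s,b);d=X[:2]-JO;print(X,e,d@JX,d@JY)
E
```

```text
t 1.77 p [ 0.5093 -0.0315  0.2499] jig [-0.0053 -0.1174] yawY 63.14 tilt 0.02 F [-0.3  1.   0.4] w 63.7 g 0.0 tip 0.019
turn z -0.06 shift cm [ 0.09  0.11 19.99] after turn [ 0.09  0.11 19.99]
[0.60873559 0.15810847 0.12618501] 0.0011594319613124487 0.05398968178700295 0.08826744714377353
[0.50365573 0.18072537 0.12717   ] 0.008131499665975634 -0.053491711327662624 0.08929316264642183
```

The free edge of the frame triangulates to jig (±54, 89, 127 mm), which puts the hinge at about 1.98 rad and agrees with the 105 mm length. Descending now.

move_arm([
  [0.09, 0.11, 4, 0, 0, 0, 0.5],
  [0, 0, 4, 0, 0, 0, 0.5],
  [0, 0, 4, 0, 0, 0, 0.5],
  [0, 0, 4, 0, 0, 0, 0.5],
  [0, 0, 3, 0, 0, 0, 0.5],
  [0, 0, 1, 0, 0, 0, 0.5],
  [0, 0, 0.3, 0, 0, 0, 0.5],
  [0, 0, 0.3, 0, 0, 0, 0.5],
  [0, 0, 0.2, 0, 0, 0, 0.5],
  [0, 0, 0, 0, 0, 0, 0.5],
])

```text
time: 2.6
tool_pos: [0.5104, -0.0283, 0.0444]
tool_rot: [0.002, 0.232, 0.973, 0.0]
contact_force: [0.8, -1.2, 1.1]
gripper_width: 0.752
grasp_force: 0.0
```

```bash
python3 - <<'E'
from h import *
rep()
t=grab('top');s=grab('side')
a=cv2.resize(t['img'][180:260,210:300],(400,356),interpolation=2);b=cv2.resize(s['img'][150:240,185:285],(395,356),interpolation=2)
cv2.imwrite('pics/d1.png',np.hstack([a,b]))
E
```

```text
t 2.6 p [ 0.5104 -0.0283  0.0444] jig [-0.0049 -0.1141] yawY 63.18 tilt 0.22 F [ 0.8 -1.2  1.1] w 63.9 g 0.0 tip 0.019
```

View pics/d1.png

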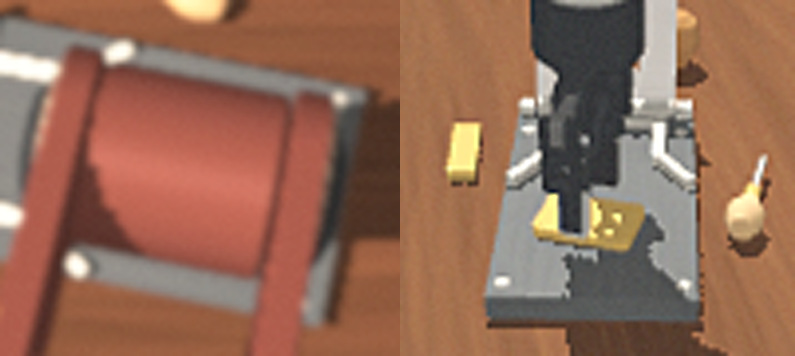

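The side crop shows the near finger just in front of the plaque's near edge (about (575,215) in the crop), still above the bed. I'll descend in small steps, watching the force.

move_arm([
  [0, 0, 0.2, 0, 0, 0, 0.5],
  [0, 0, 0.2, 0, 0, 0, 0.5],
  [0, 0, 0, 0, 0, 0, 0.5],
  [0, 0, 0, 0, 0, 0, 0.5],
])

```text
time: 3.03
tool_pos: [0.5086, -0.028, 0.0382]
tool_rot: [-0.0, 0.232, 0.973, -0.0]
contact_force: [0.4, 1.3, 0.5]
gripper_width: 0.75
grasp_force: 0.0
```

move_arm([
  [0, 0, 0.1, 0, 0, 0, 0.5],
  [0, 0, 0.1, 0, 0, 0, 0.5],
  [0, 0, 0, 0, 0, 0, 0.5],
])

```text
time: 3.28
tool_pos: [0.5085, -0.028, 0.036]
tool_rot: [-0.0, 0.232, 0.973, -0.0]
contact_force: [0.0, -0.3, -0.2]
gripper_width: 0.751
grasp_force: 0.0
```

move_arm([
  [0, 0, 0.15, 0, 0, 0, 0.5],
  [0, 0, 0.15, 0, 0, 0, 0.5],
  [0, 0, 0, 0, 0, 0, 0.5],
])

```text
time: 3.53
tool_pos: [0.5084, -0.028, 0.0329]
tool_rot: [-0.0, 0.232, 0.973, -0.0]
contact_force: [-0.7, 0.5, -1.2]
gripper_width: 0.752
grasp_force: 0.0
```

move_arm([
  [0, 0, 0.15, 0, 0, 0, 0.5],
  [0, 0, 0.1, 0, 0, 0, 0.5],
  [0, 0, 0, 0, 0, 0, 0.5],
])

```text
time: 3.78
tool_pos: [0.5089, -0.028, 0.031]
tool_rot: [0.0, 0.232, 0.973, -0.0]
contact_force: [0.2, 0.1, 3.0]
gripper_width: 0.75
grasp_force: 1.2
```

Touching the bed at TCP z ≈ 31 mm. I raise 2.5 mm to allow for the pads swinging forward, then close.

move_arm([
  [0, 0, -0.25, 0, 0, 0, 0.5],
  [0, 0, 0, 0, 0, 0, 0.3],
  [0, 0, 0, 0, 0, 0, 0.2],
  [0, 0, 0, 0, 0, 0, 0.1],
  [0, 0, 0, 0, 0, 0, 0.1],
  [0, 0, 0, 0, 0, 0, 0.1],
  [0, 0, 0, 0, 0, 0, 0.1],
])

```text
time: 4.37
tool_pos: [0.5093, -0.0282, 0.0345]
tool_rot: [0.0, 0.232, 0.973, -0.0]
contact_force: [-1.6, -0.1, 6.6]
gripper_width: 0.561
grasp_force: 61.2
```

```bash
python3 - <<'E'
from h import *
rep([*jig(0,-.06),.0335],78.4)
E
```

```text
t 4.37 p [ 0.5093 -0.0282  0.0345] jig [-0.006  -0.1142] yawY 63.18 tilt 0.05 F [-1.6 -0.1  6.6] w 47.7 g 61.2 tip 0.019
turn z -15.22 shift cm [0.85 5.39 0.1 ] after turn [-0.6   5.42  0.1 ]
```

move_arm([
  [0, 0, -0.05, 0, 0, -5, 0.05],
  [0, 0, 0, 0, 0, -5, 0.05],
  [0, 0, 0, 0, 0, -5.2, 0.05],
  [-0.1, 0.8, 0, 0, 0, 0, 0.05],
  [-0.1, 0.8, 0, 0, 0, 0, 0.05],
  [-0.1, 0.8, 0, 0, 0, 0, 0.05],
  [-0.1, 0.8, 0, 0, 0, 0, 0.05],
  [-0.1, 0.8, 0, 0, 0, 0, 0.05],
  [-0.1, 0.8, 0, 0, 0, 0, 0.05],
  [0, 0, 0, 0, 0, 0, 0.05],
  [0, 0, 0, 0, 0, 0, 0.05],
])

```text
time: 5.28
tool_pos: [0.5254, 0.0192, 0.0345]
tool_rot: [0.001, 0.101, 0.995, 0.001]
contact_force: [1.4, 2.6, 4.8]
gripper_width: 0.563
grasp_force: 63.4
```

```bash
python3 - <<'E'
from h import *
rep([*jig(0,-.02),.0345],78.4)
s=grab('side');a=cv2.resize(s['img'][140:240,185:295],(660,600),interpolation=2)
cv2.imwrite('pics/d2.png',a)
E
```

```text
t 5.28 p [0.5254 0.0192 0.0345] jig [ 0.0003 -0.0646] yawY 78.38 tilt 0.17 F [1.4 2.6 4.8] w 47.9 g 63.4 tip 0.019
turn z -0.02 shift cm [0.03 4.46 0.01] after turn [0.03 4.46 0.01]
```

View pics/d2.png

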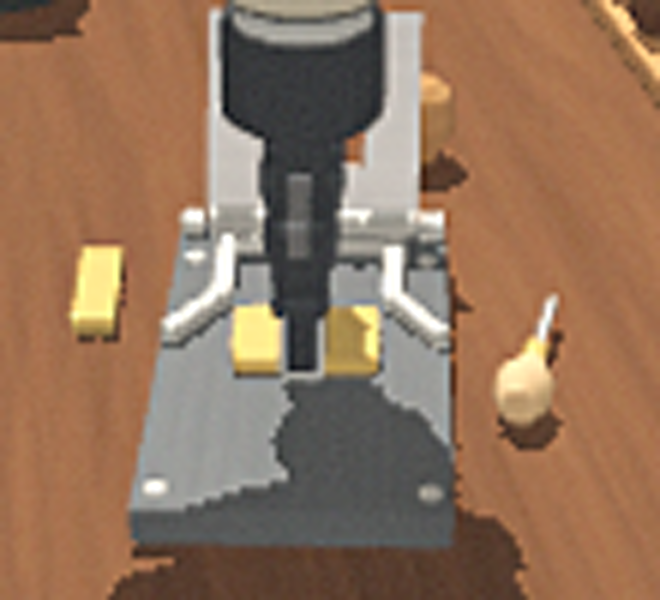

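The plaque (crop (305,340)) is square and centred between the lead-ins. I keep sliding, still gripped, to jig y ≈ -25 mm.

move_arm([
  [0, 0.5, 0, 0, 0, 0, 0.05],
  [0, 0.5, 0, 0, 0, 0, 0.05],
  [0, 0.5, 0, 0, 0, 0, 0.05],
  [0, 0.5, 0, 0, 0, 0, 0.05],
  [0, 0.5, 0, 0, 0, 0, 0.05],
  [0, 0.5, 0, 0, 0, 0, 0.05],
  [0, 0.5, 0, 0, 0, 0, 0.05],
  [0, 0.4, 0, 0, 0, 0, 0.05],
  [0, 0, 0, 0, 0, 0, 0.05],
])

```text
time: 6.08
tool_pos: [0.5328, 0.056, 0.0345]
tool_rot: [0.001, 0.101, 0.995, -0.0]
contact_force: [-1.0, -3.0, 5.7]
gripper_width: 0.564
grasp_force: 65.7
```

```bash
python3 - <<'E'
from h import *
rep([*jig(0,-.02),.0345],78.4)
E
```

```text
t 6.08 p [0.5328 0.056  0.0345] jig [ 0.0001 -0.027 ] yawY 78.39 tilt 0.09 F [-1.  -3.   5.7] w 48.0 g 65.7 tip 0.019
turn z -0.01 shift cm [ 0.01  0.7  -0.  ] after turn [ 0.01  0.7  -0.  ]
```

move_arm([
  [0, 0, 0, 0, 0, 0, 0.3],
  [0, 0, 0, 0, 0, 0, 0.3],
  [0, 0, 0, 0, 0, 0, 0.3],
  [0, 0, -1, 0, 0, 0, 0.3],
  [0, 0, -3, 0, 0, 0, 0.3],
  [0, 0, -2, 0, 0, 0, 0.3],
  [0, -2.5, 0, 0, 0, 0, -1],
  [0, -2.6, 0, 0, 0, 0, -1],
  [0, 0, 0, 0, 0, 0, -1],
  [0, 0, 0, 0, 0, 0, -1],
  [0, 0, 2.5, 0, 0, 0, -1],
  [0, 0, 2, 0, 0, 0, -1],
  [0, 0, 0.5, 0, 0, 0, -1],
  [0, 0, 0.3, 0, 0, 0, -1],
  [0, 0, 0, 0, 0, 0, -1],
])

```text
time: 7.33
tool_pos: [0.5215, 0.0066, 0.0404]
tool_rot: [-0.001, 0.101, 0.995, 0.0]
contact_force: [-0.5, 0.3, -1.0]
gripper_width: -0.003
grasp_force: 0.0
```

```bash
python3 - <<'E'
from h import *
rep([*jig(0,-.035),.0395],78.4)
E
```

```text
t 7.33 p [0.5215 0.0066 0.0404] jig [-0.001  -0.0777] yawY 78.41 tilt 0.07 F [-0.5  0.3 -1. ] w -0.3 g 0.0 tip 0.019
turn z 0.01 shift cm [-0.1   4.27  0.1 ] after turn [-0.1   4.27  0.1 ]
```

move_arm([
  [0, 0.5, 0.05, 0, 0, 0, -1],
  [0, 0.5, 0, 0, 0, 0, -1],
  [-0.1, 0.5, 0, 0, 0, 0, -1],
  [0, 0.5, 0, 0, 0, 0, -1],
  [0, 0.5, 0, 0, 0, 0, -1],
  [0, 0.5, 0, 0, 0, 0, -1],
  [0, 0.3, 0, 0, 0, 0, -1],
  [0, 0, 0, 0, 0, 0, -1],
])

```text
time: 8.0
tool_pos: [0.5298, 0.0389, 0.0405]
tool_rot: [0.0, 0.101, 0.995, 0.0]
contact_force: [-0.2, 0.1, -0.3]
gripper_width: 0.001
grasp_force: 0.0
```

move_arm([
  [0, 0.2, 0, 0, 0, 0, -1],
  [0, 0.1, 0, 0, 0, 0, -1],
  [0, 0.1, 0, 0, 0, 0, -1],
  [0, 0, 0, 0, 0, 0, -1],
])

```text
time: 8.33
tool_pos: [0.5302, 0.0421, 0.0403]
tool_rot: [-0.0, 0.101, 0.995, -0.0]
contact_force: [-0.7, -1.3, 1.8]
gripper_width: 0.002
grasp_force: 0.9
```

```bash
python3 - <<'E'
from h import *
rep([*jig(0,-.035),.0395],78.4)
E
```

```text
t 8.33 p [0.5302 0.0421 0.0403] jig [ 0.0004 -0.0412] yawY 78.37 tilt 0.01 F [-0.7 -1.3  1.8] w 0.2 g 0.9 tip 0.019
turn z -0.03 shift cm [0.04 0.62 0.08] after turn [0.04 0.62 0.08]
```

move_arm([
  [0, 0.1, 0, 0, 0, 0, -1],
  [0, 0.1, 0, 0, 0, 0, -1],
  [0, 0.1, 0, 0, 0, 0, -1],
  [0, 0, 0, 0, 0, 0, -1],
])

```text
time: 8.67
tool_pos: [0.5309, 0.0452, 0.0403]
tool_rot: [0.0, 0.101, 0.995, 0.0]
contact_force: [-1.3, -1.7, 1.8]
gripper_width: 0.002
grasp_force: 0.8
```

move_arm([
  [0, 0.1, 0, 0, 0, 0, -1],
  [0, 0.1, 0, 0, 0, 0, -1],
  [0, 0, 0, 0, 0, 0, -1],
])

```text
time: 8.92
tool_pos: [0.5313, 0.0472, 0.0403]
tool_rot: [-0.0, 0.101, 0.995, 0.0]
contact_force: [-0.4, -1.2, 0.9]
gripper_width: 0.002
grasp_force: 0.7
```

move_arm([
  [0, 0.1, 0, 0, 0, 0, -1],
  [0, 0.1, 0, 0, 0, 0, -1],
  [0, 0, 0, 0, 0, 0, -1],
])

```text
time: 9.17
tool_pos: [0.5317, 0.0492, 0.0403]
tool_rot: [-0.0, 0.101, 0.995, 0.0]
contact_force: [-0.0, -1.5, 1.1]
gripper_width: 0.003
grasp_force: 0.7
```

```bash
python3 - <<'E'
from h import *
rep()
s=grab('side');a=cv2.resize(s['img'][160:225,205:275],(640,594),interpolation=2)
cv2.imwrite('pics/d3.png',a)
E
```

```text
t 9.17 p [0.5317 0.0492 0.0403] jig [ 0.0004 -0.0339] yawY 78.38 tilt 0.02 F [-0.  -1.5  1.1] w 0.3 g 0.7 tip 0.019
```

View pics/d3.png

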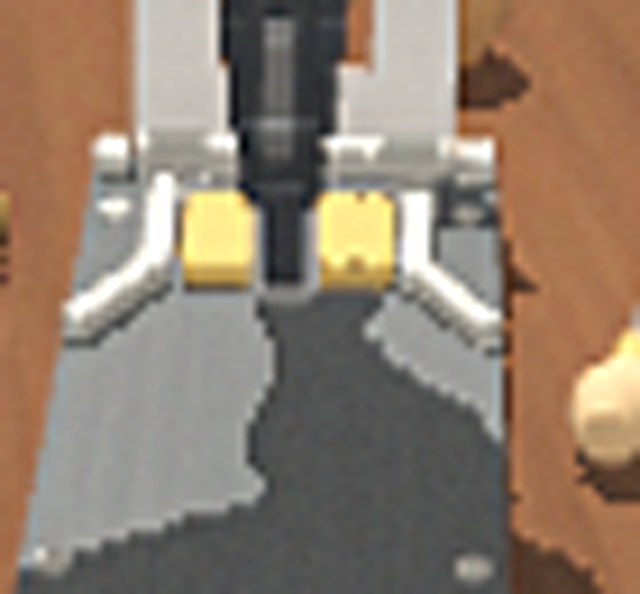

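The plaque (crop (290,240)) is between the rails, with its rear edge at the finger. There's no stop force yet, so I keep pushing.

move_arm([
  [0, 0.1, 0, 0, 0, 0, -1],
  [0, 0.1, 0, 0, 0, 0, -1],
  [0, 0.05, 0, 0, 0, 0, -1],
  [0, 0, 0, 0, 0, 0, -1],
])

```text
time: 9.55
tool_pos: [0.5322, 0.0516, 0.0403]
tool_rot: [-0.0, 0.101, 0.995, 0.0]
contact_force: [-0.6, -1.5, 0.8]
gripper_width: -0.001
grasp_force: 0.7
```

move_arm([
  [0, 0.1, 0, 0, 0, 0, -1],
  [0, 0.05, 0, 0, 0, 0, -1],
  [0, 0, 0, 0, 0, 0, -1],
])

```text
time: 9.8
tool_pos: [0.5325, 0.053, 0.0403]
tool_rot: [-0.0, 0.101, 0.995, 0.0]
contact_force: [-0.8, -1.6, 0.7]
gripper_width: 0.003
grasp_force: 0.7
```

```bash
python3 - <<'E'
from h import *
rep()
s=grab('side')
img=s['img']
h=cv2.cvtColor(img,cv2.COLOR_BGR2HSV);m=cv2.inRange(h,(15,90,120),(35,255,255))
for n,u in (('L',227),('L',229),('R',243),('R',245)):
    v=np.where(m[170:205,u])[0]+170
    a=onz(s,u,v.max()+.5,.018)[:2]-JO; b=onz(s,u,v.min()-.5,.026)[:2]-JO
    print(u,v.min(),v.max(),'rear',a@JX,a@JY,'front',b@JX,b@JY)
for y in(-25,25):
    print(proj(s,[[*jig(x/1000,y/1000),.018 if y<0 else .026] for x in (-35,-20,20,35)]).round(1).tolist())
E
```

```text
t 9.8 p [0.5325 0.053  0.0403] jig [ 0.0004 -0.03  ] yawY 78.38 tilt 0.01 F [-0.8 -1.6  0.7] w 0.2 g 0.7 tip 0.019
227 181 190 rear -0.026174825517320876 -0.023110993133777846 front -0.02872585187464855 0.025143065873614343
229 181 190 rear -0.020183769223666576 -0.022932440652431503 front -0.02253210576134366 0.025340905933247712
243 181 190 rear 0.021821262447326784 -0.02168019943137641 front 0.020897488241287007 0.026729730453522272
245 181 190 rear 0.02783180668781246 -0.021500963765312665 front 0.027112375250283767 0.02692870348129098
[[224.0, 190.8], [229.0, 190.8], [242.4, 191.0], [247.4, 191.1]]
[[225.0, 180.5], [229.8, 180.6], [242.7, 180.8], [247.5, 180.8]]
```

The plaque's edges are within about 2 mm of home. A little further, to feel the stop.

move_arm([
  [0, 0.1, 0, 0, 0, 0, -1],
  [0, 0.1, 0, 0, 0, 0, -1],
  [0, 0, 0, 0, 0, 0, -1],
])

```text
time: 10.1
tool_pos: [0.5327, 0.0546, 0.0403]
tool_rot: [-0.0, 0.101, 0.995, -0.0]
contact_force: [-0.8, -3.0, 0.9]
gripper_width: 0.001
grasp_force: 1.8
```

move_arm([
  [0, 0.1, 0, 0, 0, 0, -1],
  [0, 0.05, 0, 0, 0, 0, -1],
  [0, 0, 0, 0, 0, 0, -1],
])

```text
time: 10.35
tool_pos: [0.5327, 0.0548, 0.0402]
tool_rot: [-0.001, 0.101, 0.995, -0.002]
contact_force: [-2.9, -8.2, 1.6]
gripper_width: -0.005
grasp_force: 4.4
```

The stop is felt: 8 N with no further motion. I back off, lift over the frame and drop behind it on the hinge side.

move_arm([
  [0, -0.5, 0, 0, 0, 0, -1],
  [0, 0, -4, 0, 0, 0, -1],
  [0, 0, -4, 0, 0, 0, -1],
  [0, 0, -4, 0, 0, 0, -1],
  [0, 0, -4, 0, 0, 0, -1],
  [0, 3.8, 0, 0, 0, 0, -1],
  [0, 3.8, 0, 0, 0, 0, -1],
  [0, 3.8, 0, 0, 0, 0, -1],
  [0, 3.6, 0, 0, 0, 0, -1],
  [0, 0, 0, 0, 0, 0, -1],
])

```text
time: 11.18
tool_pos: [0.5626, 0.204, 0.2004]
tool_rot: [0.0, 0.099, 0.995, 0.002]
contact_force: [0.2, -0.0, -0.1]
gripper_width: -0.002
grasp_force: 0.0
```

```bash
python3 - <<'E'
from h import *
import pickle
rep()
from meas import plaque
f=grab('top');print(plaque(f))
for r in plaque(f):
    d=np.array(r[0][0])/1000-JO; print(d@JX,d@JY)
print('knob',onz(pickle.load(open('f0.pkl','rb'))['top'],146,176,.05)[:2]-JO)
P=None
for th in (100,90,80,70,60,50,40,30,20,10,0):
    a=np.radians(th);P2=np.array([47+85*np.cos(a)+4*np.sin(a)+5,31.5+85*np.sin(a)+4*np.cos(a)+19]);print(th,P2.round(1),None if P is None else (P2-P).round(1));P=P2
E
```

```text
t 11.18 p [0.5626 0.204  0.2004] jig [-0.0004  0.1239] yawY 78.67 tilt 0.25 F [ 0.2 -0.  -0.1] w -0.2 g 0.0 tip 0.019
[(((433.3213195800781, 110.95535278320312), (73.75818634033203, 22.364274978637695), 81.039306640625), array([199.60869565, 251.69565217])), (((538.63232421875, 81.94873809814453), (47.77455139160156, 69.42984771728516), 78.11595916748047), array([208.98648649, 209.21621622]))]
-0.1083603452081564 0.006805480065788297
0.0006322982266818139 -0.00043296386782280073
knob [0.08742095 0.15890151]
100 [ 41.2 133.5] None
90 [ 56.  135.5] [14.8  2. ]
80 [ 70.7 134.9] [14.7 -0.6]
70 [ 84.8 131.7] [14.1 -3.2]
60 [ 98.  126.1] [13.1 -5.6]
50 [109.7 118.2] [11.7 -7.9]
40 [119.7 108.2] [ 10. -10.]
30 [127.6  96.5] [  7.9 -11.7]
20 [133.2  83.3] [  5.6 -13.1]
10 [136.4  69.2] [  3.2 -14.1]
0 [137.   54.5] [  0.6 -14.7]
```

The plaque reads jig (0.6, -0.4) mm and square, so it is home. Now I lower behind the frame and push it over.

move_arm([
  [0, 0, 3.5, 0, 0, 0, -1],
  [0, 0, 3.5, 0, 0, 0, -1],
  [0, -0.8, 0, 0, 0, 0, -1],
  [0, -0.8, 0, 0, 0, 0, -1],
  [0, -0.8, 0, 0, 0, 0, -1],
  [0, -0.8, 0, 0, 0, 0, -1],
  [0, -0.8, 0, 0, 0, 0, -1],
  [0, -0.8, 0, 0, 0, 0, -1],
  [0, -0.8, 0, 0, 0, 0, -1],
  [0, -0.8, 0, 0, 0, 0, -1],
  [0, 0, 0, 0, 0, 0, -1],
])

```text
time: 12.15
tool_pos: [0.5496, 0.134, 0.1308]
tool_rot: [0.0, 0.102, 0.995, -0.0]
contact_force: [-0.6, -0.4, -0.9]
gripper_width: 0.001
grasp_force: 0.0
```

```bash
python3 - <<'E'
from h import *
rep([*jig(0,.0412),.135],78.4)
E
```

```text
t 12.15 p [0.5496 0.134  0.1308] jig [0.0009 0.0527] yawY 78.3 tilt 0.07 F [-0.6 -0.4 -0.9] w 0.1 g 0.0 tip 0.019
turn z -0.1 shift cm [ 0.09 -1.15 -0.42] after turn [ 0.09 -1.15 -0.42]
```

move_arm([
  [0, -0.6, -0.2, 0, 0, 0, -1],
  [0, -0.6, -0.2, 0, 0, 0, -1],
  [0, -0.7, 0.1, 0, 0, 0, -1],
  [0, -0.7, 0.2, 0, 0, 0, -1],
  [0, -0.7, 0.3, 0, 0, 0, -1],
  [0, -0.7, 0.3, 0, 0, 0, -1],
  [0, -0.6, 0.4, 0, 0, 0, -1],
  [0, -0.6, 0.4, 0, 0, 0, -1],
  [0, 0, 0, 0, 0, 0, -1],
])

```text
time: 12.9
tool_pos: [0.5382, 0.0834, 0.116]
tool_rot: [-0.001, 0.102, 0.995, -0.001]
contact_force: [-0.8, -0.7, -0.3]
gripper_width: 0.001
grasp_force: 0.0
```

```bash
python3 - <<'E'
from h import *
rep()
s=grab('side');a=cv2.resize(s['img'][110:240,180:300],(550,596),interpolation=2)
cv2.imwrite('pics/d4.png',a)
E
```

```text
t 12.9 p [0.5382 0.0834 0.116 ] jig [-0.      0.0009] yawY 78.32 tilt 0.12 F [-0.8 -0.7 -0.3] w 0.1 g 0.0 tip 0.019
```

View pics/d4.png

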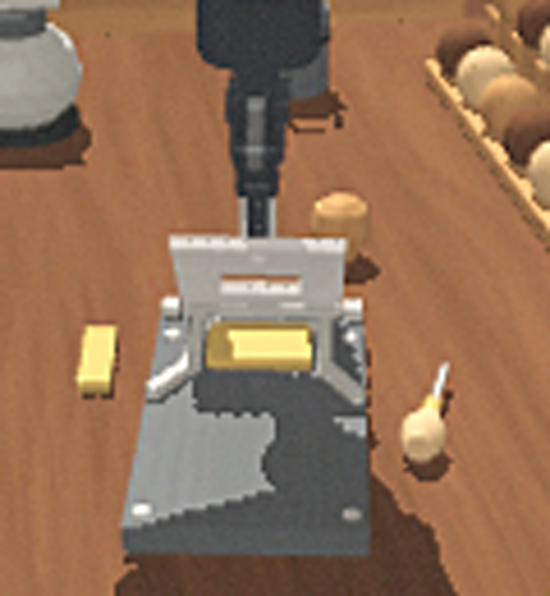

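The frame is tipping forward (free edge at crop (258,240)) with the finger behind it, and the plaque lies between the rails. I continue along the arc.

move_arm([
  [0, -0.6, 0.4, 0, 0, 0, -1],
  [0, -0.5, 0.5, 0, 0, 0, -1],
  [0, -0.5, 0.5, 0, 0, 0, -1],
  [0, -0.4, 0.6, 0, 0, 0, -1],
  [0, -0.4, 0.6, 0, 0, 0, -1],
  [0, -0.4, 0.6, 0, 0, 0, -1],
  [0, -0.3, 0.7, 0, 0, 0, -1],
  [0, -0.2, 0.7, 0, 0, 0, -1],
  [0, -0.1, 0.6, 0, 0, 0, -1],
  [0, 0, 0.5, 0, 0, 0, -1],
  [0, 0, 0, 0, 0, 0, -1],
])

```text
time: 13.87
tool_pos: [0.5312, 0.0513, 0.0587]
tool_rot: [-0.001, 0.101, 0.995, -0.0]
contact_force: [-0.8, -0.5, -1.1]
gripper_width: 0.001
grasp_force: 0.0
```

```bash
python3 - <<'E'
from h import *
rep()
E
```

```text
t 13.87 p [0.5312 0.0513 0.0587] jig [-0.0005 -0.032 ] yawY 78.37 tilt 0.15 F [-0.8 -0.5 -1.1] w 0.1 g 0.0 tip 0.019
```

move_arm([
  [0, 0, 0.2, 0, 0, 0, -1],
  [0, 0, 0.15, 0, 0, 0, -1],
  [0, 0, 0.1, 0, 0, 0, -1],
  [0, 0, 0, 0, 0, 0, -1],
])

```text
time: 14.2
tool_pos: [0.5322, 0.0515, 0.0558]
tool_rot: [0.0, 0.101, 0.995, -0.0]
contact_force: [-0.0, 1.4, 0.2]
gripper_width: 0.001
grasp_force: 0.0
```

move_arm([
  [0, 0, 0.1, 0, 0, 0, -1],
  [0, 0, 0.1, 0, 0, 0, -1],
  [0, 0, 0, 0, 0, 0, -1],
  [0, 0, 0, 0, 0, 0, -1],
])

```text
time: 14.53
tool_pos: [0.5324, 0.0514, 0.0545]
tool_rot: [0.0, 0.101, 0.995, 0.0]
contact_force: [-2.2, 0.4, 5.0]
gripper_width: -0.003
grasp_force: 2.7
```

Contact at tip z = 35.5 mm, exactly the shut height. I press a little more, then lift and look.

move_arm([
  [0, 0, 0.1, 0, 0, 0, -1],
  [0, 0, 0.1, 0, 0, 0, -1],
  [0, 0, 0.1, 0, 0, 0, -1],
  [0, 0, 0, 0, 0, 0, -1],
  [0, 0, 0, 0, 0, 0, -1],
])

```text
time: 14.95
tool_pos: [0.5326, 0.0514, 0.0543]
tool_rot: [-0.001, 0.101, 0.995, -0.0]
contact_force: [-11.9, -0.6, 23.4]
gripper_width: 0.002
grasp_force: 11.4
```

move_arm([
  [0, 0, -1.5, 0, 0, 0, -1],
  [0, 0, -4, 0, 0, 0, 0],
  [0, 0, -4, 0, 0, 0, 0],
  [0, 0, -3, 0, 0, 0, 0],
  [0, -4, 0, 0, 0, 0, 0],
  [0, -4, 0, 0, 0, 0, 0],
  [0, -4, 0, 0, 0, 0, 0],
  [0, -4, 0, 0, 0, 0, 0],
  [0, -4, 0, 0, 0, 0, 0],
  [0, -4, 0, 0, 0, 0, 0],
  [0, 0, 0, 0, 0, 0, 0],
  [0, 0, 0, 0, 0, 0, 0],
])

```text
time: 15.95
tool_pos: [0.4833, -0.1854, 0.1756]
tool_rot: [0.0, 0.103, 0.995, 0.0]
contact_force: [0.0, -0.0, 0.4]
gripper_width: 0.498
grasp_force: 0.0
```

```bash
python3 - <<'E'
from h import *
rep([.5312,-.306,.15])
t=grab('top');s=grab('side')
a=cv2.resize(t['img'][165:265,155:305],(450,300),interpolation=2);b=cv2.resize(s['img'][140:240,200:280],(350,438),interpolation=2)
o=np.zeros((438,800,3),np.uint8);o[:300,:450]=a;o[:,450:]=b
cv2.imwrite('pics/d5.png',o)
E
```

```text
t 15.95 p [ 0.4833 -0.1854  0.1756] jig [ 2.000e-04 -2.734e-01] yawY 78.14 tilt 0.02 F [ 0.  -0.   0.4] w 42.4 g 0.0 tip 0.019
turn z 0 shift cm [ -7.16 -10.82   2.56] after turn [ -7.16 -10.82   2.56]
```

View pics/d5.png

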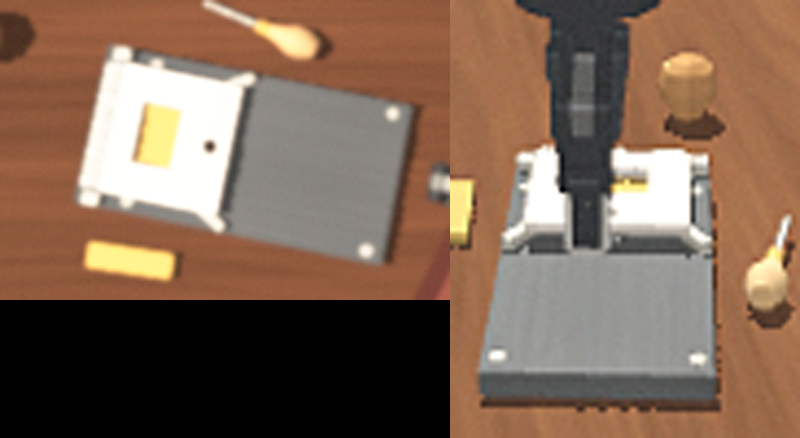

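The frame is shut with the plaque in its window (crop (157,135)) and the hole at crop (210,146). Next I refine the hole and go above the pin.

```bash
python3 - <<'E'
from h import *
f=grab('top')
g=cv2.cvtColor(f['img'],cv2.COLOR_BGR2GRAY)[208:220,219:231].astype(float);w=np.clip(np.median(g)-30-g,0,None)
yy,xx=np.mgrid[208:220,219:231];u,v=(w*xx).sum()/w.sum(),(w*yy).sum()/w.sum();X=onz(f,u,v,.0355)
print('hole',u,v,X,'jig exp',jig(0,-.042))
# pin from top & side again
h=cv2.cvtColor(f['img'],cv2.COLOR_BGR2HSV);m=cv2.inRange(h,(0,0,150),(180,70,255))[203:222,352:374]
k,l,st,ce=cv2.connectedComponentsWithStats(m);print([(s,c+[352,203]) for s,c in zip(st[1:],ce[1:]) if s[4]>8]);print(m//255)
rep([.5312,-.306,.10],78)
E
```

```text
hole 224.47386172006745 213.36003372681282 [0.52966213 0.04230189 0.0355    ] jig exp [0.52965473 0.04135784]
[]
[[0 0 0 0 0 0 0 0 0 0 0 0 0 0 0 0 0 0 0 0 0 0]
 [0 0 0 0 0 0 0 0 0 0 0 0 0 0 0 0 0 0 0 0 0 0]
 [0 0 0 0 0 0 0 0 0 0 0 0 0 0 0 0 0 0 0 0 0 0]
 [0 0 0 0 0 0 0 0 0 0 0 0 0 0 0 0 0 0 0 0 0 0]
 [0 0 0 0 0 0 0 0 0 0 0 0 0 0 0 0 0 0 0 0 0 0]
 [0 0 0 0 0 0 0 0 0 0 0 0 0 0 0 0 0 0 0 0 0 0]
 [0 0 0 0 0 0 0 0 0 0 0 0 0 0 0 0 0 0 0 0 0 0]
 [0 0 0 0 0 0 0 0 0 0 0 0 0 0 0 0 0 0 0 0 0 0]
 [0 0 0 0 0 0 0 0 0 0 0 0 0 0 0 0 0 0 0 0 0 0]
 [0 0 0 0 0 0 0 0 0 0 0 0 0 0 0 0 0 0 0 0 0 0]
 [0 0 0 0 0 0 0 0 0 0 0 0 0 0 0 0 0 0 0 0 0 0]
 [0 0 0 0 0 0 0 0 0 0 0 0 0 0 0 0 0 0 0 0 0 0]
 [0 0 0 0 0 0 0 0 0 0 0 0 0 0 0 0 0 0 0 0 0 0]
 [0 0 0 0 0 0 0 0 0 0 0 0 0 0 0 0 0 0 0 0 0 0]
 [0 0 0 0 0 0 0 0 0 0 0 0 0 0 0 0 0 0 0 0 0 0]
 [0 0 0 0 0 0 0 0 0 0 0 0 0 0 0 0 0 0 0 0 0 0]
 [0 0 0 0 0 0 0 0 0 0 0 0 0 0 0 0 0 0 0 0 0 0]
 [0 0 0 0 0 0 0 0 0 0 0 0 0 0 0 0 0 0 0 0 0 0]
 [0 0 0 0 0 0 0 0 0 0 0 0 0 0 0 0 0 0 0 0 0 0]]
t 16.1 p [ 0.4839 -0.1827  0.1755] jig [ 0.0003 -0.2707] yawY 78.44 tilt 0.04 F [0.6 0.3 0.1] w 42.5 g 0.0 tip 0.019
turn z 0.44 shift cm [ -7.11 -11.14   7.54] after turn [ -7.19 -11.08   7.54]
```

move_arm([
  [-2.4, -3.6, 0, 0, 0, 0, 0],
  [-2.4, -3.6, 0, 0, 0, 0, 0],
  [-2.36, -3.62, 0, 0, 0, 0, 0],
  [0, 0, 3, 0, 0, 0, 0],
  [0, 0, 2.5, 0, 0, 0, 0],
  [0, 0, 0, 0, 0, 0, 0],
  [0, 0, 0, 0, 0, 0, 0],
])

```text
time: 16.68
tool_pos: [0.5298, -0.2974, 0.1187]
tool_rot: [-0.002, 0.1, 0.995, 0.001]
contact_force: [-0.2, 0.2, -0.5]
gripper_width: 0.501
grasp_force: 0.0
```

```bash
python3 - <<'E'
from h import *
rep([.5312,-.306,.06],78)
E
```

```text
t 16.68 p [ 0.5298 -0.2974  0.1187] jig [ 0.0683 -0.3738] yawY 78.5 tilt 0.27 F [-0.2  0.2 -0.5] w 42.6 g 0.0 tip 0.019
turn z 0.5 shift cm [-0.33 -0.82  5.87] after turn [-0.34 -0.82  5.87]
```

move_arm([
  [-0.3, -0.75, 0, 0, 0, 0, 0],
  [0, 0, 0, 0, 0, 0, 0],
  [0, 0, 0, 0, 0, 0, 0],
  [0, 0, 0, 0, 0, 0, 0],
])

```text
time: 17.02
tool_pos: [0.5326, -0.308, 0.1227]
tool_rot: [0.001, 0.101, 0.995, -0.001]
contact_force: [-0.3, 0.2, -0.6]
gripper_width: 0.499
grasp_force: 0.0
```

```bash
python3 - <<'E'
from h import *
rep([.5312,-.306,.06],78)
E
```

```text
t 17.02 p [ 0.5326 -0.308   0.1227] jig [ 0.0732 -0.3837] yawY 78.39 tilt 0.17 F [-0.3  0.2 -0.6] w 42.4 g 0.0 tip 0.019
turn z 0.39 shift cm [0.2  0.18 6.27] after turn [0.2  0.18 6.27]
```

move_arm([
  [0.1, 0.15, 2, 0, 0, 0, 0],
  [0, 0, 2, 0, 0, 0, 0],
  [0, 0, 1.2, 0, 0, 0, 0],
  [0, 0, 0.5, 0, 0, 0, 0],
  [0, 0, 0.4, 0, 0, 0, 0],
  [0, 0, 0, 0, 0, 0, 0],
  [0, 0, 0, 0, 0, 0, 0],
])

```text
time: 17.6
tool_pos: [0.5316, -0.3063, 0.0607]
tool_rot: [0.001, 0.101, 0.995, -0.0]
contact_force: [-0.4, 0.2, 0.8]
gripper_width: 0.501
grasp_force: 0.0
```

```bash
python3 - <<'E'
from h import *
rep([.5312,-.306,.06],78)
E
```

```text
t 17.6 p [ 0.5316 -0.3063  0.0607] jig [ 0.0718 -0.3822] yawY 78.38 tilt 0.07 F [-0.4  0.2  0.8] w 42.6 g 0.0 tip 0.019
turn z 0.38 shift cm [0.05 0.02 0.07] after turn [0.05 0.02 0.07]
```

Well placed. Close.

move_arm([
  [0, 0, 0, 0, 0, 0, -0.3],
  [0, 0, 0, 0, 0, 0, -0.6],
  [0, 0, 0, 0, 0, 0, -0.8],
  [0, 0, 0, 0, 0, 0, -0.8],
  [0, 0, 0, 0, 0, 0, -0.8],
  [0, 0, 0, 0, 0, 0, -0.8],
  [0, 0, 0, 0, 0, 0, -0.8],
])

```text
time: 18.18
tool_pos: [0.5319, -0.3065, 0.0611]
tool_rot: [0.001, 0.101, 0.995, -0.001]
contact_force: [-1.1, 1.3, 6.2]
gripper_width: 0.164
grasp_force: 58.6
```

```bash
python3 - <<'E'
from h import *
rep()
E
```

```text
t 18.18 p [ 0.5319 -0.3065  0.0611] jig [ 0.0721 -0.3823] yawY 78.38 tilt 0.12 F [-1.1  1.3  6.2] w 13.9 g 58.6 tip 0.019
```

move_arm([
  [0, 0, -1.5, 0, 0, 0, -0.8],
  [0, 0, -3, 0, 0, 0, -0.8],
  [0, 0, -3, 0, 0, 0, -0.8],
  [0, 0, 0, 0, 0, 0, -0.8],
  [0.4, 2, 0, 0, 0, 0, -0.8],
  [0.7, 3.3, 0, 0, 0, 0, -0.8],
  [0.7, 3.3, 0, 0, 0, 0, -0.8],
  [0.7, 3.3, 0, 0, 0, 0, -0.8],
  [0.7, 3.3, 0, 0, 0, 0, -0.8],
  [0.7, 3.3, 0, 0, 0, 0, -0.8],
  [0.7, 3.3, 0, 0, 0, 0, -0.8],
  [0.7, 3.3, 0, 0, 0, 0, -0.8],
  [0.7, 3.3, 0, 0, 0, 0, -0.8],
  [0.7, 3.3, 0, 0, 0, 0, -0.8],
  [0.5, 2.4, 0, 0, 0, 0, -0.8],
  [0, 0, 0, 0, 0, 0, -0.8],
  [0, 0, 0, 0, 0, 0, -0.8],
  [0, 0, 0, 0, 0, 0, -0.8],
])

```text
time: 19.68
tool_pos: [0.5289, 0.0422, 0.1341]
tool_rot: [-0.0, 0.101, 0.995, -0.0]
contact_force: [0.2, -0.4, -0.3]
gripper_width: 0.162
grasp_force: 59.5
```

```bash
python3 - <<'E'
from h import *
rep([.5297,.0423,.0975],78.4)
E
```

```text
t 19.68 p [0.5289 0.0422 0.1341] jig [-0.0009 -0.0413] yawY 78.38 tilt 0.06 F [ 0.2 -0.4 -0.3] w 13.8 g 59.5 tip 0.019
turn z -0.02 shift cm [-0.08  0.03  3.66] after turn [-0.08  0.03  3.66]
```

move_arm([
  [-0.08, 0.03, 1.5, 0, 0, 0, -0.8],
  [0, 0, 1.5, 0, 0, 0, -0.8],
  [0, 0, 0.5, 0, 0, 0, -0.8],
  [0, 0, 0, 0, 0, 0, -0.8],
  [0, 0, 0, 0, 0, 0, -0.8],
])

```text
time: 20.1
tool_pos: [0.53, 0.0419, 0.0996]
tool_rot: [-0.0, 0.102, 0.995, -0.0]
contact_force: [1.2, 0.3, -1.2]
gripper_width: 0.165
grasp_force: 59.5
```

```bash
python3 - <<'E'
from h import *
rep([.5297,.0423,.0975],78.4)
s=grab('side');p=manip.state()['tool_pos']
print('foot pred',proj(s,[[p[0],p[1],p[2]-.0571],[p[0],p[1],p[2]-.0271]]),'hole',proj(s,[.5297,.0423,.0355]))
cv2.imwrite('pics/d6.png',cv2.resize(s['img'][160:205,210:265],(733,600),interpolation=2))
E
```

```text
t 20.1 p [0.53   0.0419 0.0996] jig [ 0.0002 -0.0414] yawY 78.3 tilt 0.05 F [ 1.2  0.3 -1.2] w 14.0 g 59.5 tip 0.019
turn z -0.1 shift cm [0.04 0.04 0.21] after turn [0.04 0.04 0.21]
foot pred [[235.73622617 186.23807506]
 [235.70098839 177.16346353]] hole [[235.43895096 188.5164217 ]]
```

View pics/d6.png

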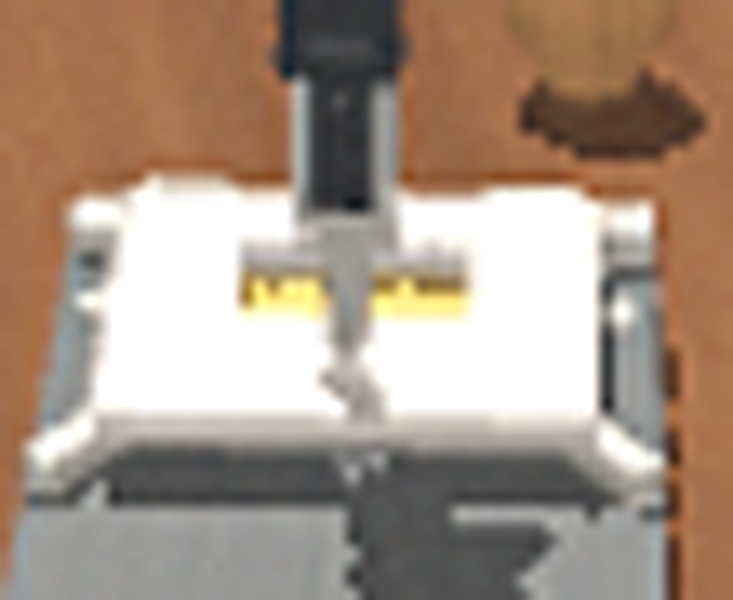

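The shank (crop x≈348, so px 235.7) lands where predicted, over the hole's column 235.4. Now inserting slowly.

move_arm([
  [0, 0, 0.3, 0, 0, 0, -0.8],
  [0, 0, 0.2, 0, 0, 0, -0.8],
  [0, 0, 0.2, 0, 0, 0, -0.8],
  [0, 0, 0.2, 0, 0, 0, -0.8],
  [0, 0, 0, 0, 0, 0, -0.8],
])

```text
time: 20.57
tool_pos: [0.5298, 0.0428, 0.0904]
tool_rot: [-0.0, 0.101, 0.995, -0.0]
contact_force: [0.0, 0.3, 0.1]
gripper_width: 0.163
grasp_force: 59.5
```

```bash
python3 - <<'E'
from h import *
rep([.5297,.0423,.0626],78.4)
E
```

```text
t 20.57 p [0.5298 0.0428 0.0904] jig [-0.0001 -0.0406] yawY 78.38 tilt 0.04 F [0.  0.3 0.1] w 13.9 g 59.5 tip 0.019
turn z -0.02 shift cm [ 0.   -0.05  2.78] after turn [ 0.   -0.05  2.78]
```

move_arm([
  [0, -0.03, 0.3, 0, 0, 0, -0.8],
  [0, 0, 0.3, 0, 0, 0, -0.8],
  [0, 0, 0.3, 0, 0, 0, -0.8],
  [0, 0, 0.2, 0, 0, 0, -0.8],
  [0, 0, 0.2, 0, 0, 0, -0.8],
  [0, 0, 0.2, 0, 0, 0, -0.8],
  [0, 0, 0.2, 0, 0, 0, -0.8],
  [0, 0, 0, 0, 0, 0, -0.8],
])

```text
time: 21.23
tool_pos: [0.5298, 0.0424, 0.0733]
tool_rot: [-0.0, 0.101, 0.995, -0.0]
contact_force: [-0.8, 0.9, -0.4]
gripper_width: 0.164
grasp_force: 59.5
```

```bash
python3 - <<'E'
from h import *
rep([.5297,.0423,.0626],78.4)
E
```

```text
t 21.23 p [0.5298 0.0424 0.0733] jig [-0.0001 -0.0409] yawY 78.38 tilt 0.05 F [-0.8  0.9 -0.4] w 14.0 g 59.5 tip 0.019
turn z -0.02 shift cm [ 0.   -0.01  1.07] after turn [ 0.   -0.01  1.07]
```

Foot at 16 mm: past the bed mouth with no contact. Continuing.

move_arm([
  [0, 0, 0.3, 0, 0, 0, -0.8],
  [0, 0, 0.3, 0, 0, 0, -0.8],
  [0, 0, 0.2, 0, 0, 0, -0.8],
  [0, 0, 0.1, 0, 0, 0, -0.8],
  [0, 0, 0.1, 0, 0, 0, -0.8],
  [0, 0, 0, 0, 0, 0, -0.8],
  [0, 0, 0, 0, 0, 0, -0.8],
])

```text
time: 21.82
tool_pos: [0.5301, 0.0424, 0.0638]
tool_rot: [-0.0, 0.101, 0.995, -0.0]
contact_force: [1.2, -0.3, -0.8]
gripper_width: 0.16
grasp_force: 59.5
```

move_arm([
  [0, 0, 0.1, 0, 0, 0, -0.8],
  [0, 0, 0, 0, 0, 0, -0.8],
  [0, 0, 0, 0, 0, 0, -0.8],
])

```text
time: 22.07
tool_pos: [0.5301, 0.0424, 0.0628]
tool_rot: [0.0, 0.101, 0.995, 0.0]
contact_force: [-0.4, 1.3, -0.3]
gripper_width: 0.17
grasp_force: 59.5
```

move_arm([
  [0, 0, 0.1, 0, 0, 0, -0.8],
  [0, 0, 0, 0, 0, 0, -0.8],
  [0, 0, 0, 0, 0, 0, -0.8],
])

```text
time: 22.32
tool_pos: [0.5303, 0.0424, 0.0625]
tool_rot: [0.0, 0.101, 0.995, -0.0]
contact_force: [-2.1, -0.0, 4.2]
gripper_width: 0.166
grasp_force: 60.1
```

move_arm([
  [0, 0, 0.05, 0, 0, 0, -0.8],
  [0, 0, 0, 0, 0, 0, -0.8],
  [0, 0, 0, 0, 0, 0, -0.8],
])

```text
time: 22.57
tool_pos: [0.5304, 0.0424, 0.0625]
tool_rot: [0.0, 0.101, 0.995, -0.0]
contact_force: [-4.1, 0.2, 7.7]
gripper_width: 0.165
grasp_force: 60.6
```

Seated at the expected height. A bit more press, then hold.

move_arm([
  [0, 0, 0.04, 0, 0, 0, -0.8],
  [0, 0, 0, 0, 0, 0, -0.8],
  [0, 0, 0, 0, 0, 0, -0.8],
  [0, 0, 0, 0, 0, 0, -0.8],
  [0, 0, 0, 0, 0, 0, -0.8],
  [0, 0, 0, 0, 0, 0, -0.8],
  [0, 0, 0, 0, 0, 0, -0.8],
  [0, 0, 0, 0, 0, 0, -0.8],
])

```text
time: 23.23
tool_pos: [0.5304, 0.0424, 0.0624]
tool_rot: [-0.0, 0.101, 0.995, -0.0]
contact_force: [-4.1, 0.2, 9.3]
gripper_width: 0.165
grasp_force: 60.8
```

```bash
python3 - <<'E'
from h import *
rep()
from meas import plaque
f=grab('side')
cv2.imwrite('pics/d7.png',cv2.resize(f['img'][130:235,190:290],(560,588),interpolation=2))
E
```

```text
t 23.23 p [0.5304 0.0424 0.0624] jig [ 0.0005 -0.0409] yawY 78.38 tilt 0.01 F [-4.1  0.2  9.3] w 14.1 g 60.8 tip 0.019
```

View pics/d7.png

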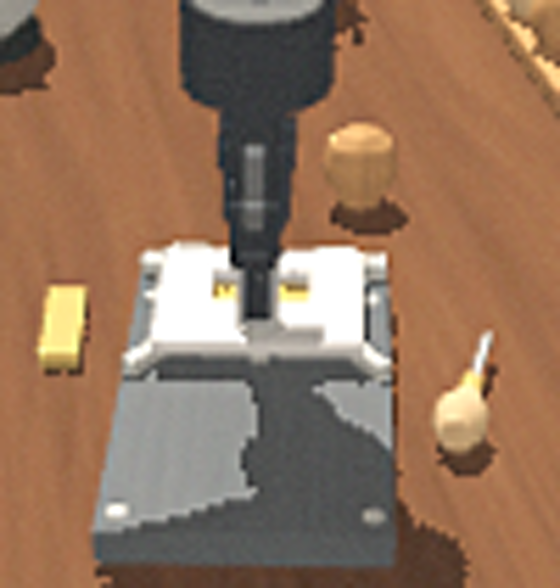

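The frame is flat, the flange is on it (crop (258,320)), and the fingers hold the pin with a 9.3 N press. Handing in.

```bash
python3 -c "
from plant import manip
print(manip.job_done())"
```

```text
the job is handed in; nothing more can be done
None
```

I handed the job in at 23.3 s with the plaque home against the stop, the frame shut, and the pin seated with its flange on the frame, still gripped and pressed down at about 9 N; the hand-in call returned no verdict.

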